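# Stop switch check on the gas bench

### The job

Check the bench's stop switch and re-arm it: press the winged mushroom button down until it latches and stays in with your finger off it, then push one of its wings from one side, clockwise seen from above, until the button pops fully back out, and let the wing spring back. Then press the flat round button on the other box all the way in to re-arm and let it come back up. Use the fingertips only: do not pinch the wings from both sides, and leave the things standing around where they are.

Things in the scene. Friction and masses are not known exactly. Their poses are not given: they have to be found in the camera images.
- stop_box: grey switch box 96 x 96 x 58 mm, screwed down (cannot move), carrying the winged mushroom button in the middle of its top. Origin at the centre of its underside, z up; its yaw varies. The button's axis is the box's z axis
- stop_press (a joint): how far the mushroom button is pushed in, in m: 0 fully out, 0.0085 hard stop. It latches once pushed past about 0.0068 and then rests at about 0.0065 by itself; pushing it in takes about 4 N at first, 6 to 8 N near the end (sprung outwards). It can be released only by twisting the head
- stop_twist (a joint): twist of the mushroom head in rad, clockwise seen from above: 0 at rest, 0.7 hard stop, sprung back to 0. It cannot turn the other way. With the button latched, a twist past about 0.35 to 0.4 frees the latch and the button springs out; it takes 1 to 3 N pushed against a wing
- stop_head: black mushroom head: round cap 56 mm across whose rim lies 69 to 76 mm above the worktop and whose crown reaches 83 mm, with an upright straight ridge across it, 84 mm long, 12 mm thick with rounded ends, top 98 mm above the worktop (all with the button out; 6.5 mm lower when latched). The ridge's two ends overhang the cap by 14 mm as wings; their undersides are 78 mm above the worktop. At twist 0 the head's axes are those of the box: the ridge lies along y
- stop_top (a point): middle of the ridge's top face, on the button's axis: the place to press down
- wing_left (a point): in the middle of the ridge's thickness near its +y end, 34 mm from the axis, 6 mm below the ridge's top. Clockwise means that this wing goes towards the box's +x
- wing_right (a point): the same near the -y end; clockwise means that this wing goes towards the box's -x
- wing_side_near: the half of the ridge on its -x side, 6 mm thick, below the 4 mm top strip; same origin and axes as stop_head. Push the +y wing here
- wing_side_far: the half of the ridge on its +x side, 6 mm thick, below the 4 mm top strip; same origin and axes as stop_head. Push the -y wing here
- reset_box: second grey switch box, 90 (x) x 112 (y) x 58 mm, screwed down; origin at the centre of its underside. On its top a flat round black push button 24 mm to its +y side, and a fixed white domed lens (32 mm across, 20 mm high, not a button) 28 mm to its -y side. The two boxes may change places
- reset_button (a joint): how far the flat button is pushed in, in m: 0 out, 0.006 hard stop; counted as pressed beyond 0.0045. Springs back by itself; fully in takes about 5 N
- reset_button_top (a point): centre of the flat button's top face, 80 mm above the worktop when out; the button is 28 mm across in a 44 mm metal ring, whose top is 70 mm above the worktop
- pressure_gauge: spare pressure gauge lying face up, 75 x 58 x 30 mm; loose, to be left alone
- tape_roll: roll of white thread tape lying flat, 48 mm across, 13 mm high; loose, to be left alone
- flow_meter: hand flow meter lying flat, 121 x 67 x 30 mm; loose, to be left alone
- vial_a: small white-capped vial standing up, 23 mm across, 52 mm high; loose, to be left alone
- vial_b: second small vial standing up, 23 mm across, 52 mm high; loose, to be left alone
- tee_fitting: brass tee fitting, 32 x 44 x 16 mm; loose, to be left alone
- cutter: tube cutter lying down, 29 x 106 x 23 mm; loose, to be left alone

How it is judged:
By the outcome, as a careful person would: the job done as asked, in the order asked, and still so for the second after the job is handed in, with the robot touching nothing.
It also fails if it takes over 45 s, if anything falls off the work surface, if the arm or the gripper's body presses on something with over 40 N, if the wrist force passes 120 N, or if a joint passes its speed limit or range.

### The arm

A 6-joint arm with a two-finger parallel gripper is mounted at the origin on a cart in front of the work surface, level with it; the furniture and walls round the work are solid. World frame = base frame: x ahead of the robot, y to its left, z up, the work surface at z = 0. Lengths are in mm, angles in rad, forces in N, time in s.
With the tool pointing down it reaches from about 300 to 750 mm from the base axis. Payload 8.5 kg.
Tool frame: the origin (TCP) lies at the very end of the fingers, on their centre line; the grasp point (between the pads) lies 19 mm behind it; z points along the fingers, y is the direction in which the jaws open and shut (so a half turn about z gives the same grasp; the last joint's range is limited). The gripper opens to 88 mm and grips with 3 to 60 N. Pads are 18 mm wide; open, the fingers measure 123 mm over their backs; the gripper's body (75 mm by 187 mm) begins 45 mm behind the grasp point.
Start: joints at [-1.512, 0.381, 1.297, -0, 1.464, -0.215], TCP at [148.71, -529.496, 238.748] pointing down, gripper open.
Joint ranges: [-3.11, 3.11], [-0.89, 2.33], [0.22, 2.48], [-1.42, 4.56], [0.17, 2.85], [-2.88, 2.88]. Speed limits (rad/s): [2.39, 2.39, 3.14, 3.14, 3.14, 3.14].

### API

Orientations are given as a unit quaternion [x, y, z, w].
In Python, from station import bot gives the robot as it stands. The module is installed in compiled form; this text tells all that it offers.
- The arm moves only by the shell command python3 -m crank 'ROWS'. ROWS is text: rows parted by semicolons, each of 7 numbers parted by spaces: the opening, from -1 (shut) to 1 (fully open), then the shift along the tool's x, y, z in units of 750 mm (1.0 is 750 mm), then the turn, a rotation vector about the tool's x, y, z in units of 0.5 rad (1.0 is 0.5 rad). In form: fingers tx ty tz wx wy wz; .... A call has 1 to 12 rows; each row shifts and turns the commanded pose from where the row before left it, along the tool's axes as they then stand; what a row does not reach is not made up. A row lasts 1/12 s, in which the tool goes at most 41.7 mm and 7.16 degrees, less where a joint would pass 70% of its speed; a pose out of reach is approached as far as the arm can. A call with a number of a shift or a turn outside -1 to 1 is refused whole. A call with a gripper value outside its range is refused whole. The fingers move at their own pace and stop on an object; the grip force is fixed at half the most. Time passes only in rows, so rows that do not move let the fingers close. It gives the time, the measured TCP pose, the force and the opening at its end, in the units of the state.
- bot.read_state(): the state, without advancing time (a new reading comes with each control period).
- bot.get_image(name): name is "scene" or "top" or "wrist"; returns a dict with "img" (420x560x3 uint8, red, green, blue), "camera_matrix" (3x3 intrinsics, pixels), "D" ([k1, k2, p1, p2, k3] as OpenCV has them; the pictures are not rectified), "camera_from_world" (4x4, takes a point from world to camera coordinates). Camera axes: x right, y up, looking along -z (the intrinsics and any distortion apply to the point x, -y, -z); pixel columns grow to the right and rows downward; lengths in mm; the calibration is good to about 2 mm. A picture is of the moment at which its call begins. There is no depth.
- bot.close_job(): hands the job in, once; it reports no verdict.
The state is a dict: "clock": time; "joints": joint angles; "dq": joint speeds; "tau": joint torques, N m; "tcp_pos": TCP position; "orientation": TCP orientation; "force": force on the tool from outside, world axes, zero at the start; "wrist_torque": the same for the moment, N m; "gripper_width": finger opening in mm.
Only numpy, scipy, OpenCV 4.12 (cv2) and the standard library are available. Lean on these libraries where they do the work, as an engineer would, in place of code of your own. Each camera call takes 0.05 s, during which the arm holds its last target. There are 200 camera calls.

## Working session

There is one attempt and no reset: what is moved stays moved. The work goes in short steps, Python scripts to look and compute and a shell command to move; the robot and the scene stay as the last step left them, time stands still between calls to the robot, and variables do not carry over. Pictures are saved under pics/ and viewed, about 8 in all and at most 12, crops included, and the job is handed in when it is done.

```bash
mkdir -p pics
python3 - <<'E'
from station import bot
import cv2
print(bot.read_state())
for n in("top","scene"):
    d=bot.get_image(n); cv2.imwrite(f"pics/{n}0.png",d["img"][:,:,::-1]); print(n,d["camera_matrix"],d["D"],d["camera_from_world"])
E
```

```text
{'clock': 0.0, 'joints': array([-1.51231228e+00,  3.81183081e-01,  1.29824865e+00, -2.51136767e-05,
        1.46360358e+00, -2.15306199e-01]), 'dq': array([-0.00047209,  0.00024156,  0.0002555 , -0.00161919,  0.00054546,
        0.00077111]), 'tau': array([-3.45226663e-04, -4.37928486e+01, -2.24554610e+01,  7.12941075e-02,
        3.52087186e-02, -1.18405787e-04]), 'tcp_pos': array([ 148.68179719, -529.22941927,  238.14879297]), 'orientation': array([ 9.90644044e-01,  1.36469255e-01,  4.40569360e-05, -7.20092207e-04]), 'force': array([-0.30233885, -0.28445427,  0.13332192]), 'wrist_torque': array([-0.00303096,  0.02584985,  0.03362628]), 'gripper_width': 87.68942348467323}
top [[427.58792542   0.         274.00196865]
 [  0.         427.58792542 208.7390371 ]
 [  0.           0.           1.        ]] [-0.00649455  0.          0.          0.          0.        ] [[ 7.46216101e-03 -9.99959347e-01 -5.06176779e-03 -1.96534332e+02]
 [ 9.76379689e-01  6.19294886e-03  2.15973033e-01 -5.69751071e+02]
 [-2.15932906e-01 -6.55383281e-03  9.76386208e-01 -9.07306311e+02]
 [ 0.00000000e+00  0.00000000e+00  0.00000000e+00  1.00000000e+00]]
scene [[392.04400464   0.         280.28116632]
 [  0.         392.04400464 206.94211849]
 [  0.           0.           1.        ]] [-0.10862231  0.          0.          0.          0.        ] [[ 8.28113388e-01  5.60444834e-01 -1.13931437e-02 -3.53419455e+02]
 [-4.77551100e-01  7.15981603e-01  5.09230096e-01  3.58759267e+02]
 [ 2.93552658e-01 -4.16259452e-01  8.60554999e-01 -1.17760609e+03]
 [ 0.00000000e+00  0.00000000e+00  0.00000000e+00  1.00000000e+00]]
```

View pics/top0.png

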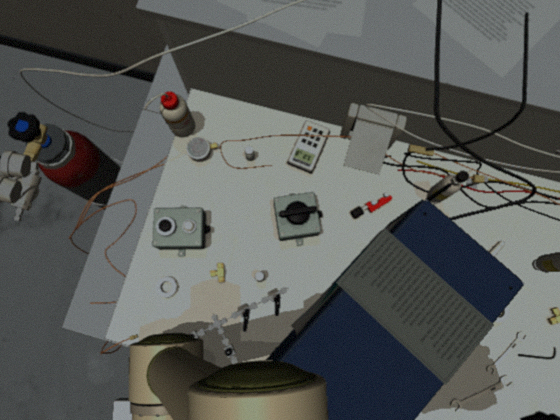

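View pics/scene0.png

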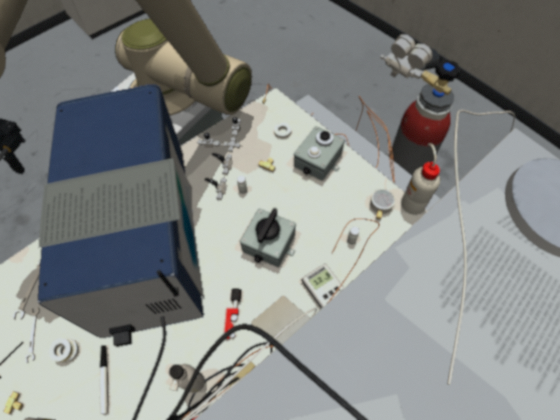

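The top view shows the stop box around (298,215) and the reset box around (180,228), with its flat button at about (165,226). I'll enlarge both.

Run:
```python
import cv2,numpy as np
t=cv2.imread("pics/top0.png");s=cv2.imread("pics/scene0.png")
f=lambda i,x,y,w,h,k:cv2.resize(i[y:y+h,x:x+w],None,fx=k,fy=k,interpolation=cv2.INTER_CUBIC)
a=np.hstack([f(t,262,180,72,72,5.5),f(t,144,192,72,72,5.5)])
b=np.hstack([f(s,232,200,72,72,5.5),f(s,284,116,72,72,5.5)])
im=cv2.convertScaleAbs(np.vstack([a,b])[:, :],alpha=1.5)
im=cv2.resize(im,(600,600)) if 0 else im
cv2.imwrite("pics/c1.png",cv2.resize(im,(600,600)))
```

```text
(no output)
```

View pics/c1.png

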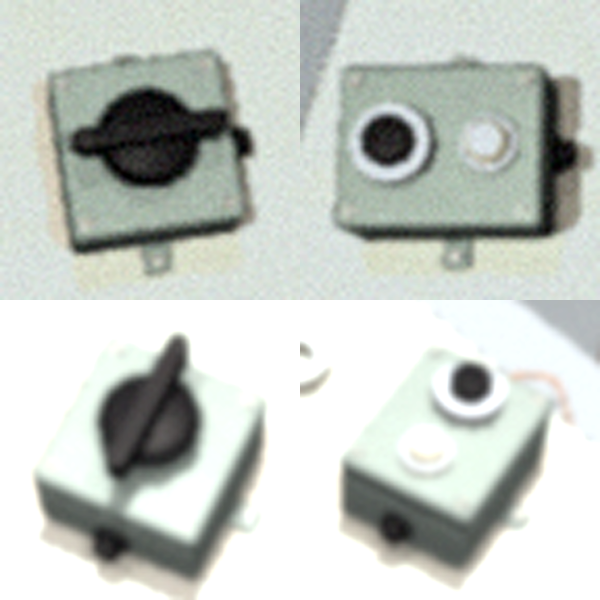

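```bash
cat > h.py <<'E'
from station import bot
import cv2,numpy as np
from scipy.spatial.transform import Rotation as R
F=np.diag([1,-1,-1])
def ray(d,px):
    T=d["camera_from_world"];u=cv2.undistortPoints(np.array([[px]],float),d["camera_matrix"],d["D"])[0,0]
    r=T[:3,:3].T@F@np.array([u[0],u[1],1]);return -T[:3,:3].T@T[:3,3],r
def atz(d,px,z):
    c,r=ray(d,px);return (c+r*(z-c[2])/r[2])
def tri(l):
    A=[];b=[]
    for d,p in l:
        c,r=ray(d,p);r=r/np.linalg.norm(r);P=np.eye(3)-np.outer(r,r);A.append(P);b.append(P@c)
    return np.linalg.lstsq(np.vstack(A),np.hstack(b),rcond=None)[0]
E
cat > m.py <<'E'
from h import *
t=bot.get_image("top");s=bot.get_image("scene");k=300/72
c=lambda X,Y,ox,oy:((X+.5)/k-.5+ox,(Y+.5)/k-.5+oy)
T=lambda X,Y:c(X,Y,262,180);T2=lambda X,Y:c(X-300,Y,144,192);S=lambda X,Y:c(X,Y-300,232,200);S2=lambda X,Y:c(X-300,Y-300,284,116)
for n,p in dict(eL=T(76,142),eR=T(224,122)).items(): print(n,atz(t,p,92))
for n,p in dict(eR=S(118,466),eL=S(180,342)).items(): print(n,atz(s,p,92))
print("mid",tri([(t,T(150,132)),(s,S(149,404))]))
for p in [(52,73),(217,53),(243,227),(75,243)]: print("stop corner",atz(t,T(*p),58))
for p in [(38,473),(200,535),(262,400)]: print("stop corner S",atz(s,S(*p),58))
print("btn",atz(t,T2(388,139),80),atz(s,S2(470,382),80),tri([(t,T2(388,139)),(s,S2(470,382))]))
print("lens",atz(t,T2(487,136),76),atz(s,S2(427,445),76))
E
python3 m.py
```

```text
eL [ 553.37092052 -205.69724528   92.        ]
eR [ 564.62101197 -283.53035511   92.        ]
eR [ 567.91769762 -282.14259804   92.        ]
eL [ 553.11377442 -205.9415167    92.        ]
mid [ 559.71683463 -244.34370494   89.95905544]
stop corner [ 599.11999571 -192.58941647   58.        ]
stop corner [ 611.02905581 -283.34134522   58.        ]
stop corner [ 514.27387458 -296.1270941    58.        ]
stop corner [ 504.97467974 -205.66037045   58.        ]
stop corner S [ 524.380319   -296.37592987   58.        ]
stop corner S [ 614.21684638 -278.28913644   58.        ]
stop corner S [ 597.89976751 -195.29511197   58.        ]
btn [528.80511287  48.25749364  80.        ] [530.22918461  44.98691271  80.        ] [529.06700678  48.83308614  75.93509522]
lens [531.49709496  -3.36746035  76.        ] [532.47204848  -7.5291135   76.        ]
```

Run:
```python
from h import *
t=cv2.imread("pics/top0.png");s=cv2.imread("pics/scene0.png")
w=bot.get_image("wrist")["img"][:,:,::-1]
a=cv2.resize(s[60:360,0:240],(480,600));b=cv2.resize(t[180:420,240:560],(320,240));
im=np.zeros((600,800,3),np.uint8);im[:,:480]=a;im[:240,480:]=b;im[240:480,480:]=cv2.resize(w,(320,240))
cv2.imwrite("pics/c2.png",cv2.convertScaleAbs(im,alpha=1.6))
for n in("top","scene"):
    d=bot.get_image(n);p=bot.read_state()["tcp_pos"];T=d["camera_from_world"]
    q=F@(T[:3,:3]@p+T[:3,3]);print(n,(d["camera_matrix"]@q/q[2])[:2])
```

```text
top [476.38333259 437.62239171]
scene [-12.94384424 190.23213627]
```

View pics/c2.png

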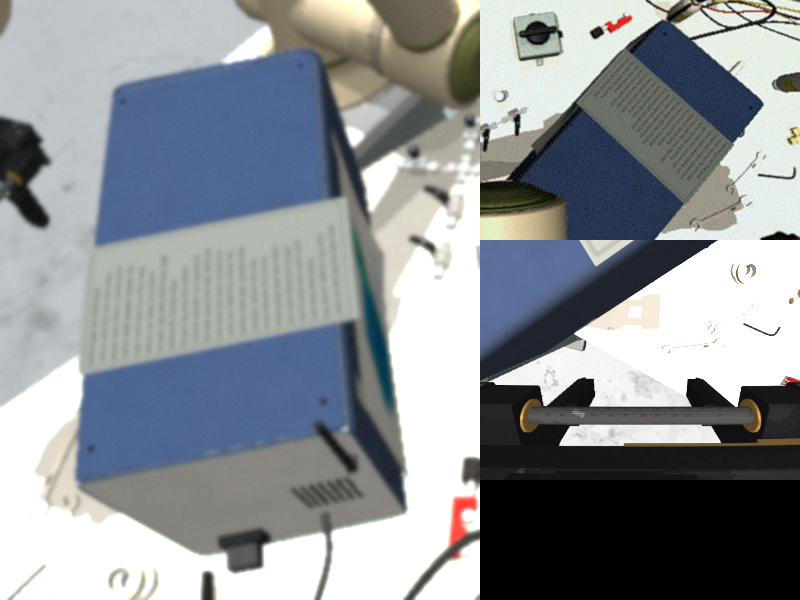

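Run:
```python
from h import *
t=bot.get_image("top");s=bot.get_image("scene")
a=tri([(t,(425,201)),(s,(175,275))]);b=tri([(t,(522,282)),(s,(38.5,302))]);print(a,b)
for p in [(175,275),(38.5,302),(56,104),(159,86)]:print(atz(s,p,(a[2]+b[2])/2))
# bottle top
print("bottle",tri([(t,(168,98)),(s,(430,170))]))
o=R.from_quat(bot.read_state()["orientation"]).as_matrix();print(o)
```

```text
[ 545.59476767 -466.32731601  253.300464  ] [ 400.16420854 -624.41204236  258.84679174]
[ 547.76602045 -465.63840081  256.07362787]
[ 397.3907352  -625.65646527  256.07362787]
[  71.75441799 -327.3803985   256.07362787]
[ 231.21113853 -168.12636867  256.07362787]
bottle [796.894087    39.05252453 147.03295291]
[[ 9.62748970e-01  2.70396781e-01  2.25279355e-05]
 [ 2.70396774e-01 -9.62748958e-01  1.66494456e-04]
 [ 6.67083115e-05 -1.54200885e-04 -9.99999986e-01]]
```

The blue instrument's top is at z≈256 and stands between the tool and the boxes. I'll lift first, then cross over it with the fingers closed.

```bash
python3 -m crank '-1 0 0 -0.053 0 0 0;-1 0 0 -0.053 0 0 0;-1 0 0 -0.053 0 0 0;-1 0 0 -0.053 0 0 0.1135;-1 0 0 0 0 0 0.1135'; python3 -m crank '-1 0.046 -0.022 0 0 0 0;-1 0.046 -0.022 0 0 0 0;-1 0.046 -0.022 0 0 0 0;-1 0.046 -0.022 0 0 0 0;-1 0.046 -0.022 0 0 0 0;-1 0.046 -0.022 0 0 0 0;-1 0.046 -0.022 0 0 0 0;-1 0.046 -0.022 0 0 0 0;-1 0.046 -0.022 0 0 0 0;-1 0.046 -0.022 0 0 0 0'
```

```text
clock: 0.87
tcp_pos: [148.8, -530.2, 405.7]
orientation: [0.997, 0.079, -0.0, 0.007]
force: [0.2, -0.1, 0.7]
gripper_width: 56.8
clock: 1.7
tcp_pos: [464.3, -310.1, 397.9]
orientation: [0.997, 0.08, 0.0, 0.0]
force: [-0.2, -0.3, -0.5]
gripper_width: 0.6
```

```bash
python3 -m crank '-1 0.0467 -0.0221 0 0 0 0;-1 0.0467 -0.0221 0 0 0 0;-1 0.0467 -0.0221 0 0 0 0;-1 0 0 0.053 0 0 0;-1 0 0 0.053 0 0 0;-1 0 0 0.053 0 0 0;-1 0 0 0.053 0 0 0;-1 0 0 0.053 0 0 0;-1 0 0 0.04 0 0 0;-1 0 0 0 0 0 0'
python3 - <<'E'
from h import *
w=bot.get_image("wrist");cv2.imwrite("pics/w1.png",cv2.convertScaleAbs(w["img"][:,:,::-1],alpha=1.3))
st=bot.read_state();print(st["tcp_pos"])
T=w["camera_from_world"]
for p in [st["tcp_pos"],(560,-244,98)]:
    q=F@(T[:3,:3]@np.array(p)+T[:3,3]);print((w["camera_matrix"]@q/q[2])[:2])
E
```

```text
clock: 2.53
tcp_pos: [556.5, -244.2, 162.9]
orientation: [0.997, 0.08, -0.004, -0.004]
force: [-0.4, -0.8, -1.5]
gripper_width: 0.7
[ 557.86094375 -245.13984716  166.87201858]
[281.67979362 259.87716253]
[281.02486026 215.93301173]
```

View pics/w1.png

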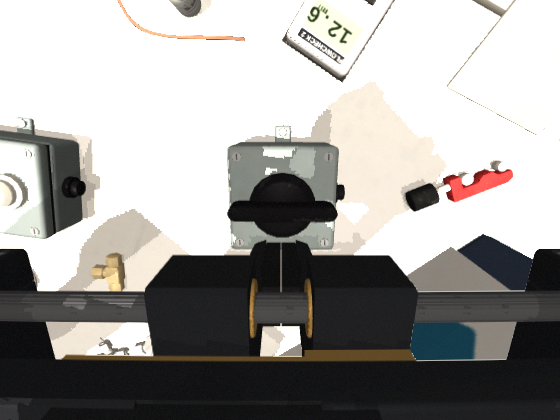

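Run:
```python
from h import *
w=bot.get_image("wrist");t=bot.get_image("top");s=bot.get_image("scene")
print(bot.read_state()["tcp_pos"],bot.read_state()["orientation"])
T=w["camera_from_world"]; print("cam",-T[:3,:3].T@T[:3,3], -T[2,:3])
for p,z in [((282,211),95),((228,211),92),((337,210),92)]:print(atz(w,p,z))
C=[atz(w,p,58) for p in [(229,144),(337,144),(335,248),(231,248)]];print(np.round(C,1),np.mean(C,0))
k=300/72
c=lambda X,Y,ox,oy:((X+.5)/k-.5+ox,(Y+.5)/k-.5+oy)
print("tri",tri([(w,(282,211)),(t,c(150,132,262,180)),(s,c(149,104,232,200))]))
```

```text
[ 559.69820735 -246.33064435  171.60417803] [0.9967881  0.08005518 0.00166859 0.00136521]
cam [ 627.93699667 -234.77633448  312.79280472] [-0.27166261 -0.04051749 -0.96153927]
[ 563.55660329 -245.55255056   95.        ]
[ 555.77860631 -203.71725882   92.        ]
[ 570.47755121 -288.2301708    92.        ]
[[ 604.2 -193.    58. ]
 [ 619.1 -284.    58. ]
 [ 524.8 -302.6   58. ]
 [ 508.9 -205.8   58. ]] [ 564.23176834 -246.3557067    58.        ]
tri [ 560.44529541 -244.84058045   89.34087725]
```

Run:
```python
from h import *
w=bot.get_image("wrist");np.save("T.npy",w["camera_from_world"])
print(bot.read_state()["tcp_pos"],bot.read_state()["clock"])
cv2.imwrite("pics/w2.png",cv2.resize(cv2.convertScaleAbs(w["img"][120:270,200:360,::-1],alpha=2),None,fx=4,fy=4,interpolation=cv2.INTER_CUBIC))
```

```text
[ 559.6451465  -246.27748227  171.62565436] 2.7833
```

View pics/w2.png

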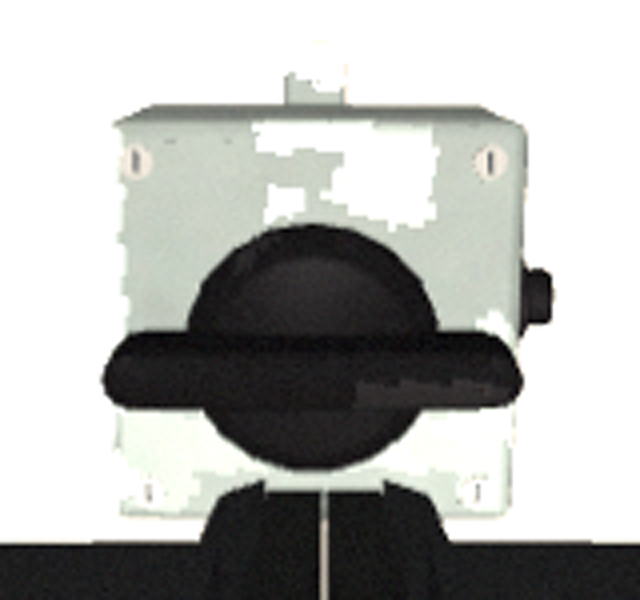

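Run:
```python
from h import *
w=bot.get_image("wrist");print(abs(w["camera_from_world"]-np.load("T.npy")).max())
g=lambda X,Y:((X+.5)/4-.5+200,(Y+.5)/4-.5+120)
for p,z in [((313,380),98),((103,380),96),((522,380),96)]:print(atz(w,g(*p),z))
C=np.array([atz(w,g(*p),58) for p in [(116,122),(524,125),(511,517),(118,515)]]);print(np.round(C,1),np.mean(C,0))
S=np.array([atz(w,g(*p),58) for p in [(137,161),(491,161),(478,491),(150,491)]]);print(np.round(S,1),S.mean(0))
t=R.from_quat(bot.read_state()["orientation"]).as_matrix();print(np.degrees(np.arctan2(t[1,0],t[0,0])), t[:,2])
```

```text
0.12243978831622826
[ 561.99981786 -244.52368992   98.        ]
[ 554.74017196 -203.54350912   96.        ]
[ 568.01850388 -285.52408202   96.        ]
[[ 601.2 -194.4   58. ]
 [ 614.9 -282.6   58. ]
 [ 523.6 -298.6   58. ]
 [ 509.  -205.4   58. ]] [ 562.1927646  -245.26529879   58.        ]
[[ 593.6 -199.9   58. ]
 [ 606.1 -277.    58. ]
 [ 528.9 -289.5   58. ]
 [ 516.4 -212.3   58. ]] [ 561.22751754 -244.6742148    58.        ]
9.185550519826167 [ 0.00345045 -0.00235984 -0.99999126]
```

```bash
python3 -m crank '-1 0.0026 -0.0017 0.03 0 0 0;-1 0 0 0.03 0 0 0;-1 0 0 0.025 0 0 0;-1 0 0 0 0 0 0;-1 0 0 0 0 0 0;-1 0 0 0 0 0 0'
```

```text
clock: 3.33
tcp_pos: [561.3, -244.7, 107.3]
orientation: [0.997, 0.08, 0.001, 0.001]
force: [0.2, -0.1, 0.2]
gripper_width: 0.5
```

```bash
python3 -m crank '-1 0 0 0.0056 0 0 0;-1 0 0 0.0056 0 0 0;-1 0 0 0.0056 0 0 0;-1 0 0 0.0056 0 0 0;-1 0 0 0 0 0 0;-1 0 0 0 0 0 0;-1 0 0 0 0 0 0'
```

```text
clock: 3.92
tcp_pos: [561.1, -244.5, 89.9]
orientation: [0.997, 0.08, 0.001, 0.001]
force: [-0.4, 0.7, 7.9]
gripper_width: 0.5
```

```bash
python3 -m crank '-1 0 0 0.001 0 0 0;-1 0 0 0 0 0 0;-1 0 0 0 0 0 0'; python3 -m crank '-1 0 0 -0.002 0 0 0;-1 0 0 -0.003 0 0 0;-1 0 0 0 0 0 0;-1 0 0 0 0 0 0;-1 0 0 0 0 0 0'
```

```text
clock: 4.17
tcp_pos: [561.2, -244.6, 89.8]
orientation: [0.997, 0.08, 0.001, 0.001]
force: [-2.3, 2.0, 12.7]
gripper_width: 0.7
clock: 4.58
tcp_pos: [560.7, -244.2, 91.8]
orientation: [0.997, 0.08, 0.0, 0.0]
force: [0.3, -0.4, 5.8]
gripper_width: 0.1
```

```bash
python3 -m crank '-1 0 0 -0.003 0 0 0;-1 0 0 0 0 0 0;-1 0 0 0 0 0 0;-1 0 0 0 0 0 0'
```

```text
clock: 4.92
tcp_pos: [560.3, -244.0, 93.3]
orientation: [0.997, 0.08, -0.0, -0.0]
force: [-0.6, 0.1, -0.4]
gripper_width: 0.5
```

No force at z=93.3, so the button has latched. Next I move beside the +y wing on its −x side.

```bash
python3 -m crank '-1 0 0 -0.0267 0 0 0;-1 -0.0335 -0.0468 0 0 0 0;-1 0 0 0 0 0 0;-1 0 0 0.0222 0 0 0;-1 0 0 0.0222 0 0 0;-1 0 0 0 0 0 0;-1 0 0 0 0 0 0;-1 0 0 0 0 0 0'
python3 - <<'E'
from h import *
w=bot.get_image("scene");cv2.imwrite("pics/s2.png",cv2.resize(cv2.convertScaleAbs(w["img"][180:280,220:320,::-1],alpha=1.3),(600,600),interpolation=cv2.INTER_CUBIC))
p=bot.read_state()["tcp_pos"]-[561.3,-244.7,0];a=np.radians(9.2);print(p[0]*np.cos(a)+p[1]*np.sin(a),-p[0]*np.sin(a)+p[1]*np.cos(a),p[2])
E
```

```text
clock: 5.58
tcp_pos: [531.4, -214.7, 81.0]
orientation: [0.997, 0.08, 0.0, 0.0]
force: [0.3, 0.7, 0.2]
gripper_width: 0.4
-24.655777813720025 34.292244287063674 81.20490911525852
```

View pics/s2.png

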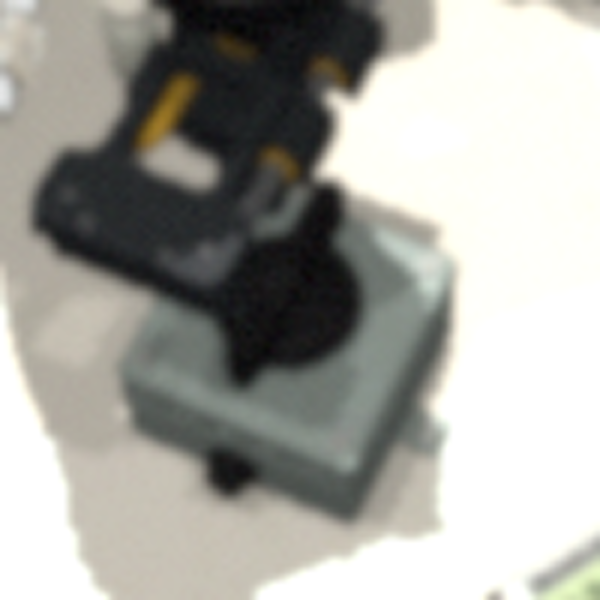

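The finger is beside the upper wing without touching it, at about (300,200) in the crop, and force is near zero. Now I push.

```bash
python3 -m crank '-1 0.0053 -0.0023 0 0 0 0;-1 0.0053 0 0 0 0 0;-1 0.0053 0 0 0 0 0;-1 0.0053 0 0 0 0 0;-1 0 0 0 0 0 0;-1 0 0 0 0 0 0'; python3 -m crank '-1 0.004 0 0 0 0 0;-1 0.004 0 0 0 0 0;-1 0.004 0 0 0 0 0;-1 0 0 0 0 0 0;-1 0 0 0 0 0 0;-1 0 0 0 0 0 0'
```

```text
clock: 6.13
tcp_pos: [546.7, -210.0, 80.3]
orientation: [0.997, 0.08, -0.0, -0.0]
force: [-2.3, 1.6, 0.9]
gripper_width: 0.7
clock: 6.63
tcp_pos: [555.2, -209.0, 80.2]
orientation: [0.997, 0.08, -0.0, -0.0]
force: [-4.0, -0.8, 1.2]
gripper_width: 0.4
```

```bash
python3 -m crank '-1 0.003 0 0 0 0 0;-1 0 0 0 0 0 0;-1 0 0 0 0 0 0;-1 0 0 0 0 0 0'; python3 -m crank '-1 -0.006 0 0 0 0 0;-1 -0.01 0 0 0 0 0;-1 -0.02 0 0 0 0 0;-1 0 0 0 0 0 0;-1 0 0 -0.035 0 0 0;-1 0 0 -0.035 0 0 0;-1 0 0 -0.03 0 0 0;-1 0 0 0 0 0 0;-1 0 0 0 0 0 0;-1 0 0 0 0 0 0;-1 0 0 0 0 0 0'
python3 - <<'E'
from h import *
p=bot.read_state()["tcp_pos"];print(p)
s=bot.get_image("scene");w=bot.get_image("wrist");np.savez("v.npz",T=w["camera_from_world"])
a=cv2.resize(s["img"][190:265,225:300,::-1],(400,400),interpolation=cv2.INTER_CUBIC)
b=cv2.resize(w["img"][:,:,::-1],(533,400))[:, 67:467]
cv2.imwrite("pics/s3.png",cv2.convertScaleAbs(np.hstack([a,b]),alpha=1.5))
E
```

```text
clock: 6.97
tcp_pos: [556.3, -208.5, 80.0]
orientation: [0.997, 0.08, -0.002, -0.0]
force: [-10.7, -1.6, 2.2]
gripper_width: 0.3
clock: 7.88
tcp_pos: [530.8, -212.6, 154.2]
orientation: [0.997, 0.08, -0.001, -0.001]
force: [-0.4, -0.2, 0.2]
gripper_width: 0.7
[ 530.75570282 -212.56429512  154.23846188]
```

View pics/s3.png

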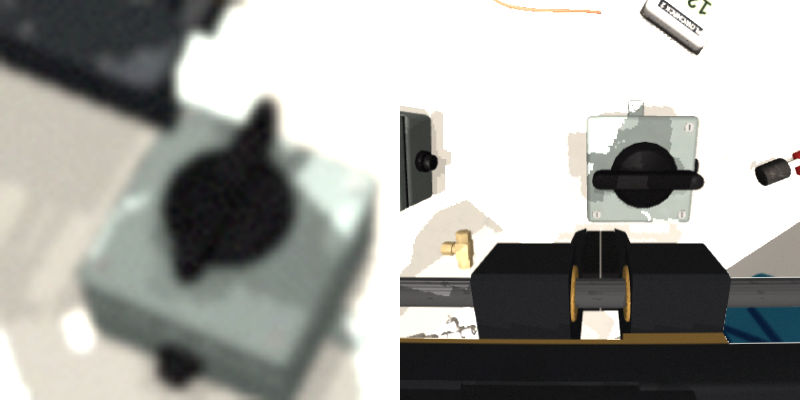

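Run:
```python
from h import *
g=lambda i:cv2.cvtColor(i,cv2.COLOR_BGR2GRAY).astype(np.float32)
s0=g(cv2.imread("pics/scene0.png"));now=bot.get_image("scene")["img"][:,:,::-1];s1=g(np.ascontiguousarray(now))
l=cv2.imread("pics/s2.png");L=g(cv2.resize(l,(100,100),interpolation=cv2.INTER_AREA))/1.3
def head(i): # dark head binary, crop origin (250,200)
    return (np.clip(i,20,70)-20)
A=head(s0[200:256,246:296]);
for n,i in (("now",s1),("latched",cv2.copyMakeBorder(L,180,140,220,240,cv2.BORDER_REPLICATE))):
    for y0,y1 in((206,250),(222,250)):
        r=cv2.matchTemplate(head(i[y0-8:y1+8,248:300]).astype(np.float32),head(s0[y0:y1,254:290]).astype(np.float32),cv2.TM_SQDIFF_NORMED)
        _,_,m,_=cv2.minMaxLoc(r);x,y=m
        f=lambda a,b,c:(a-c)/(2*(a-2*b+c))
        print(n,y0,x-6+f(r[y,x-1],r[y,x],r[y,x+1]),y-8+f(r[y-1,x],r[y,x],r[y+1,x]),r[y,x])
T=bot.get_image("scene");M=T["camera_from_world"]
pr=lambda p:(lambda q:(T["camera_matrix"]@q/q[2])[:2])(F@(M[:3,:3]@np.array(p)+M[:3,3]))
print(pr((561,-245,91.5))-pr((561,-245,98)))
```

```text
now 206 0.20393671 -0.55666184 0.098013304
now 222 -0.27138174 -0.0016261641 0.10662998
latched 206 0.09631099 0.93819416 0.16375692
latched 222 -0.0779996 1.3746157 0.12616087
[0.12183122 1.44883486]
```

Template matching puts the head back at its original height: shift ≈0 px, against +1.4 px when latched. It has popped out. On to the reset button.

```bash
python3 -m crank '-1 0.0079 -0.0488 0 0 0 0;-1 0.0079 -0.0488 0 0 0 0;-1 0.0079 -0.0488 0 0 0 0;-1 0.0079 -0.0488 0 0 0 0;-1 0.0079 -0.0488 0 0 0 0;-1 0.0079 -0.0488 0 0 0 0;-1 0.0079 -0.0488 0 0 0 0;-1 0 0 0 0 0 0;-1 0 0 0 0 0 0;-1 0 0 0 0 0 0;-1 0 0 0 0 0 0'
python3 - <<'E'
from h import *
print(bot.read_state()["tcp_pos"])
w=bot.get_image("wrist")
cv2.imwrite("pics/w3.png",cv2.resize(cv2.convertScaleAbs(w["img"][120:270,200:380,::-1],alpha=1.5),None,fx=4,fy=4,interpolation=cv2.INTER_CUBIC))
E
```

```text
clock: 9.0
tcp_pos: [531.2, 45.6, 155.3]
orientation: [0.997, 0.079, -0.0, 0.0]
force: [-0.4, 0.1, -0.5]
gripper_width: 0.3
[531.19527572  45.58747944 155.27471475]
```

View pics/w3.png

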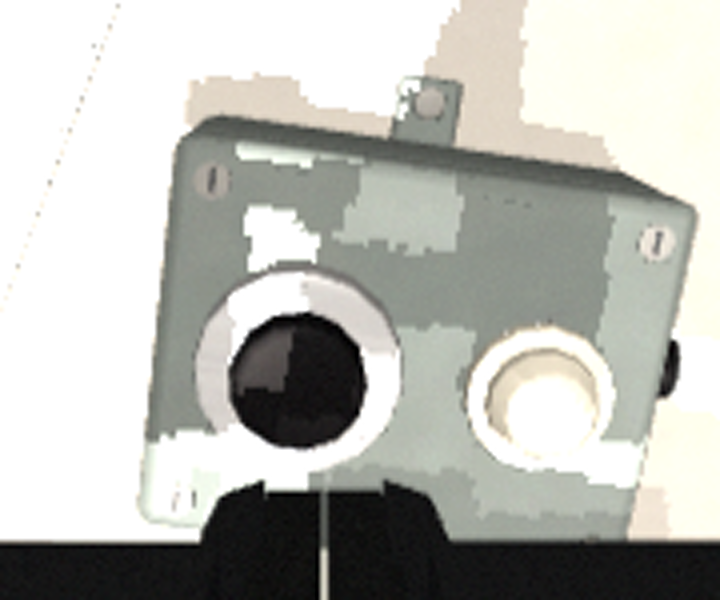

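Run:
```python
from h import *
w=bot.get_image("wrist");g=lambda X,Y:((X+.5)/4-.5+200,(Y+.5)/4-.5+120)
print(atz(w,g(299,383),80),atz(w,g(230,383),80),atz(w,g(367,383),80),"ring",atz(w,g(299,368),70))
q=atz(w,g(299,383),80)-bot.read_state()["tcp_pos"];print(R.from_quat(bot.read_state()["orientation"]).inv().apply(q)/750)
```

```text
[531.68896962  49.98741631  80.        ] [529.51649957  63.47223259  80.        ] [533.82878105  36.69949191  80.        ] ring [531.77583749  50.2038371   70.        ]
[ 0.00161726 -0.0057725   0.10043392]
```

```bash
python3 -m crank '-1 0.0016 -0.0058 0.032 0 0 0;-1 0 0 0.032 0 0 0;-1 0 0 0.028 0 0 0;-1 0 0 0 0 0 0;-1 0 0 0 0 0 0;-1 0 0 0 0 0 0'; python3 -m crank '-1 0 0 0.005 0 0 0;-1 0 0 0.005 0 0 0;-1 0 0 0.005 0 0 0;-1 0 0 0 0 0 0;-1 0 0 0 0 0 0;-1 0 0 0 0 0 0'
```

```text
clock: 9.6
tcp_pos: [532.2, 50.6, 87.5]
orientation: [0.997, 0.08, 0.001, 0.0]
force: [0.2, -0.0, 0.0]
gripper_width: 0.3
clock: 10.1
tcp_pos: [532.1, 51.0, 75.7]
orientation: [0.997, 0.08, 0.001, 0.0]
force: [1.9, -1.6, 4.0]
gripper_width: 0.7
```

```bash
python3 -m crank '-1 0 0 0.0013 0 0 0;-1 0 0 0.0013 0 0 0;-1 0 0 0 0 0 0;-1 0 0 0 0 0 0;-1 0 0 0 0 0 0'; python3 -m crank '-1 0 0 0.001 0 0 0;-1 0 0 0 0 0 0;-1 0 0 0 0 0 0'
```

```text
clock: 10.52
tcp_pos: [532.2, 51.0, 74.3]
orientation: [0.997, 0.08, 0.001, 0.0]
force: [0.2, -1.8, 11.5]
gripper_width: 0.8
clock: 10.77
tcp_pos: [532.2, 51.0, 74.2]
orientation: [0.997, 0.08, 0.001, 0.0]
force: [-2.3, -2.0, 19.4]
gripper_width: 0.5
```

The button is on its hard stop: force is rising steeply at z=74.2. I'll retreat and check.

```bash
python3 -m crank '-1 0 0 -0.005 0 0 0;-1 0 0 -0.01 0 0 0;-1 0 0 -0.04 0 0 0;-1 0 0 -0.05 0 0 0;-1 0 0 -0.05 0 0 0;-1 0 0 0 0 0 0;-1 0 0 0 0 0 0;-1 0 0 0 0 0 0;-1 0 0 0 0 0 0'
python3 - <<'E'
from h import *
t=bot.get_image("top")["img"][:,:,::-1];s=bot.get_image("scene")["img"][:,:,::-1]
cv2.imwrite("pics/t9.png",cv2.convertScaleAbs(np.hstack([cv2.resize(t,(400,300)),cv2.resize(s,(400,300))]),alpha=1.4))
w=bot.get_image("wrist")["img"][:,:,::-1]
f=cv2.convertScaleAbs(np.vstack([np.hstack([cv2.resize(t[80:290,130:410],(400,300)),cv2.resize(s[100:310,200:480],(400,300))]),np.hstack([cv2.resize(w,(400,300))]*2)]),alpha=1.4)
cv2.imwrite("pics/t9.png",f)
E
```

```text
clock: 11.52
tcp_pos: [530.6, 51.4, 187.0]
orientation: [0.997, 0.08, -0.002, -0.0]
force: [-0.5, 1.0, -0.6]
gripper_width: 0.5
```

View pics/t9.png

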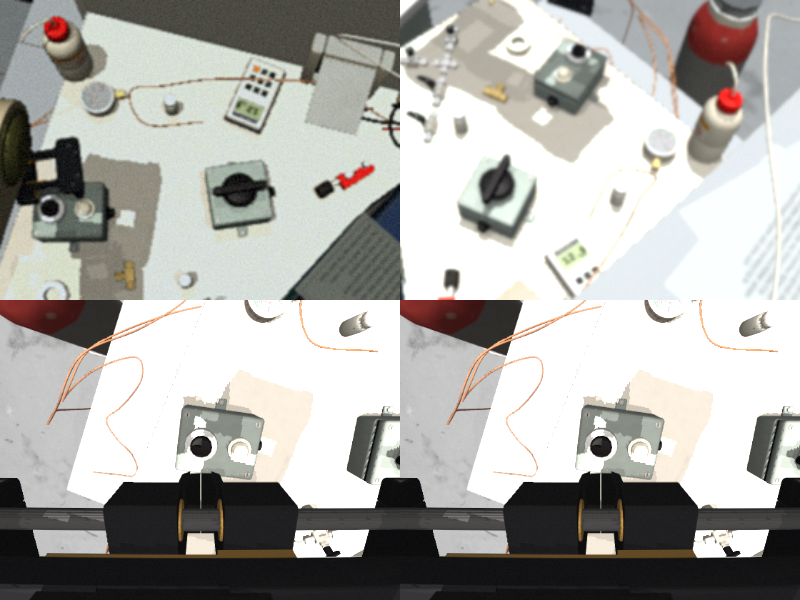

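The robot is clear of everything. The head is upright at twist 0, the flat button is out, and the loose items haven't moved. I'm handing in the job.

```bash
python3 -c "
from station import bot
print(bot.close_job())"
```

```text
the job is handed in; nothing more can be done
None
```

The stop switch was checked and re-armed in the order you asked, and I handed the job in at about 11.7 s on the robot's clock.

- **Latch:** I pressed the mushroom button to its hard stop at 12.7 N. With the tip lifted to z = 93.3 mm the force was zero, so the button had latched and stayed in.
- **Release:** I pushed the +y wing from its −x side only, with the fingers closed. The last reading jumped to 10.7 N, so I probably reached the twist's hard stop. The wing sprang back afterwards. Image matching put the head back at its original height (0 to −0.6 px, against about +1 to +1.4 px while latched).
- **Re-arm:** I pressed the flat button to its hard stop, about 6 mm in and up to 19 N. After I backed off, the final picture shows it out as far as that view can tell; I didn't measure its height afterwards.
- **End state:** The arm is clear at z = 187 mm with force near zero. By eye, the loose items are where they were.

The joint values can't be read directly, so these results rest on forces and images. No check failed. The only disagreement was between cameras when locating the buttons, by 2 to 4 mm. I settled that with close wrist-camera measurements.

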